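# Return the master gauges to their nests

### The arm

A 6-joint arm with a two-finger parallel gripper is mounted at the origin on the work surface. World frame = base frame: x ahead of the robot, y to its left, z up, the work surface at z = 0. Lengths are in m, angles in rad, forces in N, time in s.
With the tool pointing down it reaches from about 0.35 to 0.875 m from the base axis. Payload 4.2 kg.
Tool frame: the origin (TCP) lies between the finger pads; the fingertips stand 19 mm ahead of it and the grasp point (between the pads) is the TCP (tip_extent is the distance from the TCP to the fingertips, in m); z points along the fingers, y is the line along which they close (so a half turn about z gives the same grasp; the last joint's range is limited). The gripper opens to 85 mm and grips with 20 to 120 N. Pads are 22 mm wide; open, the fingers measure 114 mm over their backs; the gripper's body (76 mm by 85 mm) begins 54 mm behind the grasp point. The pads swing forward as they close: fully open they stand 13 mm farther back than shut.
Start: joints at [-0.993, 0.385, 0.008, 0, -1.194, -0.259], TCP at [0.196, -0.593, 0.216] pointing down, gripper open.
Joint ranges: [-3.14, 3.14], [-1.21, 2.06], [-1.07, 1.41], [-3.16, 2.05], [-2.99, -0.16], [-3.1, 3.1]. Speed limits (rad/s): [2.79, 2.79, 3.14, 3.14, 3.14, 3.14].

### API

Orientations are given as a rotation vector (axis times angle).
In Python, from cell import * gives the robot as it stands.
- The arm moves only by the tool arm_command, never from a script. Its arguments are lists of equal length, an entry for each row: "translation": the shift along the tool's x, y, z in units of 50 mm (1.0 is 50 mm), a list of three; "roll": the turn about the tool's z in rad; "grip": the opening, from 0 (shut) to 1 (fully open). A call has 1 to 5 rows; each row shifts and turns the commanded pose from where the row before left it, along the tool's axes as they then stand; what a row does not reach is not made up. A row lasts 1/10 s, in which the tool goes at most 50 mm and 8.59 degrees, less where a joint would pass 70% of its speed; a pose out of reach is approached as far as the arm can. A call is refused whole if a number of a shift passes 1 or a number of a turn 0.15, either way. A call with a gripper value outside its range is refused whole. The fingers move at their own pace and stop on an object; "squeeze" is the grip in N (left out, the last holds). Time passes only in rows, so rows that do not move let the fingers close. It gives the time, the measured TCP pose, the force, the opening and the grip force at its end, in the units of the state.
- observe(): the state, without advancing time (a new reading comes with each control period).
- camera(name): name is "scene" or "top" or "wrist"; returns a dict with "frame" (400x640x3 uint8, blue, green, red), "mtx" (3x3 intrinsics, pixels), "R" (3x3) and "t" (3): a world point X has camera coordinates R X + t. Camera axes: x right, y down, z forward; pixel columns grow to the right and rows downward; lengths in m; the calibration is good to about 2 mm. The wrist camera is an equidistant fisheye: a pixel r from the principal point sees the ray r / f radians off the axis. A picture is of the moment at which its call begins. There is no depth.
- finish_job(): hands the job in; it is judged then, once.
The state is a dict: "t": time; "joint_pos": joint angles; "qd": joint speeds; "joint_torque": joint torques, N m; "position": TCP position; "ee_rot": TCP orientation; "wrist_force": force on the tool from outside, world axes, zero at the start; "wrist_torque": the same for the moment, N m; "width": finger opening in m; "grasp_force": force on a finger pad.
Only numpy, scipy, OpenCV 4.12 (cv2) and the standard library are available. Lean on these libraries where they do the work, as an engineer would, in place of code of your own. Each camera call takes 0.05 s, during which the arm holds its last target. There are 200 camera calls.

### The job

The calibration is finished: put the large ring, the small ring, the steel parallel and the V-block back, each in the nest whose recess matches its shape and size, the same way up as they lie now, flat on the nest's floor inside the rim. Lower them in rather than drop them, let go of each, and leave the stand magnifier and the small white-capped amber jar standing where they are.

Things in the scene. Friction and masses are not known exactly. Their poses are not given: they have to be found in the camera images.
- ring_large: Large setting ring: thick ring, 60 mm outside diameter, 30 mm bore, 24 mm high, about 0.4 kg. Loose, plain steel, at the start lying on the bench the right way up. Origin: centre of its underside; z up. Yaw does not matter.
- ring_small: Small setting ring: 36 mm outside diameter, 16 mm bore, 20 mm high, about 0.13 kg. Loose, plain steel, at the start lying on the bench the right way up. Origin: centre of its underside; z up. Yaw does not matter.
- parallel: Steel parallel: rectangular bar 80 mm (its x) by 25 mm (its y) by 24 mm high, with two dark round marks on top, about 0.37 kg. Loose, plain steel, at the start lying on the bench the right way up. Origin: centre of its underside; z up. Either end may go at either end of its nest.
- vblock: V-block: 48 by 48 mm, 40 mm high, about 0.55 kg, a 36 mm wide V groove along its x in the top; its +y and -y faces are solid flat walls, best to grip; the x faces are notched by the groove. Loose, plain steel, at the start lying on the bench the right way up. Origin: centre of its underside; z up. Fits its nest at any quarter turn.
- nest_large_round: Large round nest, recess 76 mm in diameter, 88 mm outside; it belongs to the large ring. Low black plastic tray with a grey lining, fixed to the bench (does not move): floor 4 mm thick, rim 10 mm above the bench (recess 6 mm deep), rim wall 6 mm thick. Origin: centre of its underside, on the bench; z up. 
- nest_small_round: Small round nest, recess 52 mm in diameter, 64 mm outside; it belongs to the small ring. Low black plastic tray with a grey lining, fixed to the bench (does not move): floor 4 mm thick, rim 10 mm above the bench (recess 6 mm deep), rim wall 6 mm thick. Origin: centre of its underside, on the bench; z up. 
- nest_long: Long nest, rectangular recess 96 mm (its x) by 41 mm (its y), 108 by 53 mm outside; it belongs to the parallel, long side along its x. Low black plastic tray with a grey lining, fixed to the bench (does not move): floor 4 mm thick, rim 10 mm above the bench (recess 6 mm deep), rim wall 6 mm thick. Origin: centre of its underside, on the bench; z up. 
- nest_square: Square nest, recess 64 by 64 mm, 76 by 76 mm outside, sides along its x and y; it belongs to the V-block. Low black plastic tray with a grey lining, fixed to the bench (does not move): floor 4 mm thick, rim 10 mm above the bench (recess 6 mm deep), rim wall 6 mm thick. Origin: centre of its underside, on the bench; z up. 
- loupe: Bystander: stand magnifier, upright round body 40 mm in diameter and 53 mm high, black top and foot, clear middle, loose, stands near the middle of the work area. Origin: centre of its foot. To be left where it is.
- jar: Bystander: small closed amber jar with a white cap, upright, 36 mm in diameter, 42 mm high, loose, stands among the gauges to the right of the loupe as the robot sees it. Origin: centre of its underside. To be left where it is. (A black lens cap 10 mm high lies left of the loupe: of no account.)
Mind the look-alikes: they are no part of the job. What is shaped like the ring_small but blue or turquoise is not meant.

How it is judged:
By the outcome, as a careful person would: the job done as asked, in the order asked, and still so for the second after the job is handed in, with the robot touching nothing.
It also fails if it takes over 93 s, if anything falls off the work surface, if the arm or the gripper's body presses on something with over 40 N, if the wrist force passes 120 N, or if a joint passes its speed limit or range.

## Working session

There is one attempt and no reset: what is moved stays moved. The work goes in short steps, Python scripts to look and compute and a tool call to move; the robot and the scene stay as the last step left them, time stands still between calls to the robot, and variables do not carry over. Pictures are saved under pics/ and viewed, at most 14 in all, crops included, and the job is handed in when it is done.

Besides the shell and the picture viewer there is one more tool, called after ">>>" by a JSON object that holds its "api" and its "payload". arm_command: Moves the arm, as the interface text tells. Its arguments: {"type":"object","properties":{"translation":{"type":"array"},"roll":{"type":"array"},"grip":{"type":"array"},"squeeze":{"type":"number"}},"required":["translation","roll","grip"]}

```bash
mkdir -p pics; ls
python3 - <<'E'
from cell import *
import cv2,numpy as np
for n in ["scene","top"]:
    c=camera(n); cv2.imwrite(f"pics/{n}0.png",c["frame"]); np.savez(f"{n}0.npz",**c)
    print(n,c["mtx"].tolist(),(-c["R"].T@c["t"]).round(3))
s=observe();print(s["position"],s["ee_rot"],s["width"],s["t"])
E
```

```text
pics
scene [[383.53163402406625, 0.0, 319.5459258955614], [0.0, 383.53163402406625, 199.73325115405692], [0.0, 0.0, 1.0]] [ 1.022 -0.357  0.594]
top [[492.73658759792363, 0.0, 328.42158959480986], [0.0, 492.73658759792363, 202.63587863242748], [0.0, 0.0, 1.0]] [ 0.359 -0.015  1.029]
[ 0.19572557 -0.59297799  0.21523446] [ 4.98368477e-01 -3.10136914e+00 -3.03194215e-03] 0.08564862964728265 0.1
```

View pics/scene0.png

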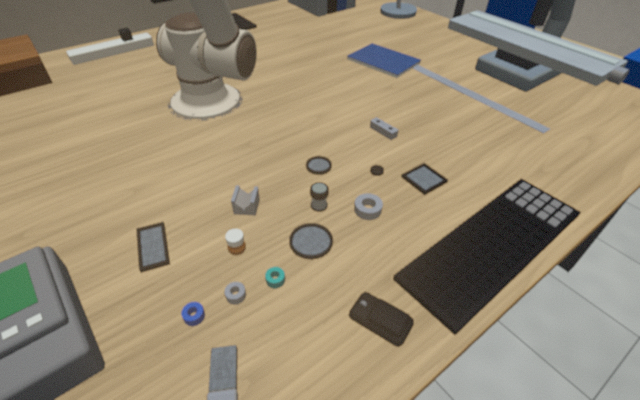

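View pics/top0.png

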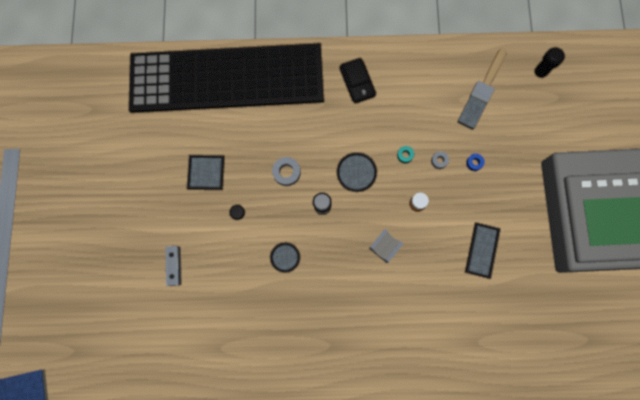

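The top view shows these candidates:

| Item | Pixel |
|---|---|
| Large ring | (287,171) |
| Plain grey ring, which fits ring_small | (440,159) |
| Turquoise look-alike | (406,154) |
| Blue look-alike | (475,162) |
| Parallel | (173,266) |
| V-block | (386,246) |
| Large round nest | (357,172) |
| Small round nest | (285,257) |
| Square nest | (206,172) |
| Long nest | (482,250) |
| Loupe | (322,203) |
| Jar | (420,201) |

I'll measure these and confirm them in an enlarged crop.

```bash
cat > h.py <<'E'
import cv2,numpy as np
from scipy.spatial.transform import Rotation as Ro
def ray(c,uv,z):
    uv=np.atleast_2d(np.float64(uv)); d=np.c_[uv,np.ones(len(uv))]@np.linalg.inv(c["mtx"]).T@c["R"]
    o=-c["R"].T@c["t"]; return (o+d*((z-o[2])/d[:,2])[:,None])[:,:2]
def blobs(c):
    f=cv2.resize(c["frame"],None,fx=4,fy=4,interpolation=cv2.INTER_CUBIC)
    b,g,r=[f[...,i].astype(int) for i in range(3)]
    m=((r-b<30)*255).astype(np.uint8)   # wood is strongly red over blue
    cs,_=cv2.findContours(m,cv2.RETR_EXTERNAL,cv2.CHAIN_APPROX_NONE)
    return m,[(k[:,0]-1.5)/4 for k in cs if cv2.contourArea(k)>600]
def find(c,bl,uv,z):
    k=min(bl,key=lambda k:np.hypot(*((k.min(0)+k.max(0))/2-uv)))
    w=ray(c,k,z); (ct,sz,a)=cv2.minAreaRect((w*1000).astype(np.float32))
    return np.array(ct)/1000,sz,a
def plan(s,xy,z,tooly=None):
    R=Ro.from_rotvec(s["ee_rot"]).as_matrix(); p=np.array([*xy,z])
    roll=0
    if tooly is not None:
        d=R.T@np.array([np.cos(tooly),np.sin(tooly),0]); roll=np.arctan2(d[1],d[0])-np.pi/2
        roll=(roll+np.pi/2)%np.pi-np.pi/2
    return (R.T@(p-s["position"])/.05).round(3),round(roll,3)
E
python3 - <<'E'
import cv2,numpy as np
from h import *
c=np.load("top0.npz");m,bl=blobs(c)
for n,uv,z in [("RL",(287,171),.012),("RS",(440,159),.010),("par",(173,266),.012),("V",(386,246),.02),("nL",(357,172),.005),("nS",(285,257),.005),("nsq",(206,172),.005),("nlong",(482,250),.005),("loupe",(322,203),.026),("jar",(420,201),.021),("turq",(406,154),.01),("blue",(475,162),.01)]:
    ct,sz,a=find(c,bl,uv,z);print(n,ct.round(4),np.round(sz,1),round(a,1))
a=cv2.resize(c["frame"][135:295,150:330],None,fx=2.2,fy=2.2,interpolation=cv2.INTER_CUBIC)
b=cv2.resize(c["frame"][135:295,345:525],None,fx=2.2,fy=2.2,interpolation=cv2.INTER_CUBIC)
cv2.imwrite("pics/crop1.png",np.hstack([a,b]))
E
```

```text
RL [0.6322 0.0807] [64.4 60.9] 17.8
RS [ 0.6496 -0.2482] [36.7 41.2] 49.4
par [0.4376 0.3153] [83.  32.3] 3.6
V [ 0.4669 -0.1238] [51.  54.5] 48.7
nL [ 0.6287 -0.0695] [85.8 85.8] 88.6
nS [0.4497 0.0853] [61.8 61.4] 44.5
nsq [0.6362 0.2553] [77.6 77. ] 88.0
nlong [ 0.4548 -0.3247] [ 54.4 107.8] 74.2
loupe [0.5573 0.0059] [38.4 46. ] 88.6
jar [ 0.5592 -0.1982] [34.8 37.4] 42.1
turq [ 0.6639 -0.1752] [37.7 42. ] 56.3
blue [ 0.6425 -0.3233] [38.1 43.9] 43.0
```

View pics/crop1.png

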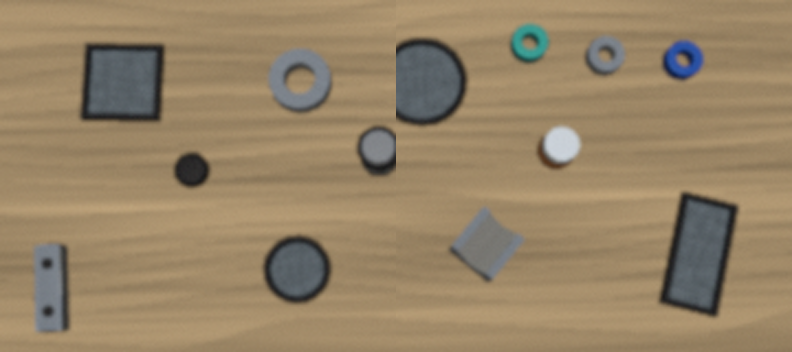

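The crop confirms it. The only plain grey small ring is at (605,54), between the turquoise one at (530,43) and the blue one at (684,60). The large ring and the square nest also match their descriptions. The V groove runs up and to the right, about -41° in world. All the sizes agree with those given. Next I'll work out the first move and check where the fingertips are with the wrist camera.

Run:
```python
from cell import *
from h import *
s=observe();print(plan(s,(.632,.081),.12)); R=Ro.from_rotvec(s["ee_rot"]).as_matrix();print(R.round(3))
c=camera("wrist");np.savez("w0.npz",pos=s["position"],Rt=R,**c);cv2.imwrite("pics/w0.png",c["frame"])
print(c["mtx"], (R.T@(-c["R"].T@c["t"]-s["position"])).round(4),(c["R"]@R).round(3))
```

```text
(array([-12.51 ,  10.063,   1.923]), 0)
[[-0.95  -0.313 -0.001]
 [-0.313  0.95   0.002]
 [ 0.     0.002 -1.   ]]
[[309.70691629   0.         318.92855789]
 [  0.         309.70691629 199.4034206 ]
 [  0.           0.           1.        ]] [ 0.0821 -0.0004 -0.1571] [[ 0.     1.     0.001]
 [-0.948  0.001 -0.32 ]
 [-0.32  -0.001  0.948]]
```

View pics/w0.png

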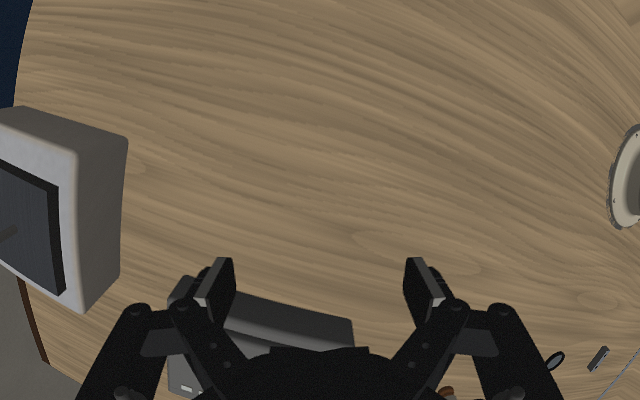

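The wrist view shows the open fingers, with the inner pad tips at about (233,258) and (405,258). I'll project candidate tip heights to see which one matches.

```bash
cat >> h.py <<'E'
def fish(c,X):
    P=np.atleast_2d(X)@c["R"].T+c["t"]; th=np.arctan2(np.hypot(P[:,0],P[:,1]),P[:,2]); k=c["mtx"][0,0]*th/np.hypot(P[:,0],P[:,1])
    return np.c_[P[:,0]*k+c["mtx"][0,2],P[:,1]*k+c["mtx"][1,2]]
def fray(c,uv,z):
    d=(np.atleast_2d(np.float64(uv))-c["mtx"][:2,2])/c["mtx"][0,0]; th=np.hypot(*d.T)
    D=np.c_[d*(np.sin(th)/th)[:,None],np.cos(th)]@c["R"]; o=-c["R"].T@c["t"]
    return (o+D*((z-o[2])/D[:,2])[:,None])[:,:2]
E
python3 - <<'E'
from h import *
c=np.load("w0.npz")
for x in (.011,-.011):
  for z in (0,.006,.012,.019):
    print(x,z,fish(c,c["pos"]+c["Rt"]@np.array([x,.0428,z])).round(0),fish(c,c["pos"]+c["Rt"]@np.array([x,-.0428,z])).round(0))
E
```

```text
0.011 0 [[395. 230.]] [[244. 230.]]
0.011 0.006 [[393. 226.]] [[247. 225.]]
0.011 0.012 [[391. 222.]] [[249. 221.]]
0.011 0.019 [[388. 217.]] [[251. 217.]]
-0.011 0 [[392. 263.]] [[248. 263.]]
-0.011 0.006 [[390. 258.]] [[250. 258.]]
-0.011 0.012 [[388. 254.]] [[252. 254.]]
-0.011 0.019 [[386. 249.]] [[254. 248.]]
```

>>> {"api": "arm_command", "payload": {"translation": [[-0.75, 0.6, 0], [-0.75, 0.6, 0], [-0.75, 0.6, 0], [-0.75, 0.6, 0], [-0.75, 0.6, 0]], "roll": [0, 0, 0, 0, 0], "grip": [1, 1, 1, 1, 1], "squeeze": 50}}

```text
t: 0.65
position: [0.3275, -0.3905, 0.216]
ee_rot: [0.498, -3.102, -0.0]
wrist_force: [0.8, -0.8, -0.7]
width: 0.0855
grasp_force: 0.0
```

>>> {"api": "arm_command", "payload": {"translation": [[-0.75, 0.6, 0], [-0.75, 0.6, 0], [-0.75, 0.6, 0], [-0.75, 0.6, 0], [-0.75, 0.6, 0]], "roll": [0, 0, 0, 0, 0], "grip": [1, 1, 1, 1, 1]}}

```text
t: 1.15
position: [0.4585, -0.1891, 0.2163]
ee_rot: [-0.499, 3.102, 0.0]
wrist_force: [0.8, 0.2, 0.2]
width: 0.0853
grasp_force: 0.0
```

>>> {"api": "arm_command", "payload": {"translation": [[-0.75, 0.6, 0], [-0.75, 0.6, 0], [-0.75, 0.6, 0], [-0.75, 0.6, 0], [-0.75, 0.6, 0.2]], "roll": [0, 0, 0, 0, 0], "grip": [1, 1, 1, 1, 1]}}

```text
t: 1.65
position: [0.5906, 0.0121, 0.2074]
ee_rot: [-0.499, 3.099, -0.0]
wrist_force: [1.4, -0.3, 0.9]
width: 0.0853
grasp_force: 0.0
```

Run:
```python
from cell import *
from h import *
s=observe();print(plan(s,(.632,.081),.12))
c=camera("wrist");np.savez("w1.npz",**c);cv2.imwrite("pics/w1.png",c["frame"])
print(fish(c,[[.632,.081,.024],[.6287,-.0695,.01]]).round(0))
```

```text
(array([-1.214,  1.048,  1.752]), 0)
[[363. 221.]
 [245. 178.]]
```

View pics/w1.png

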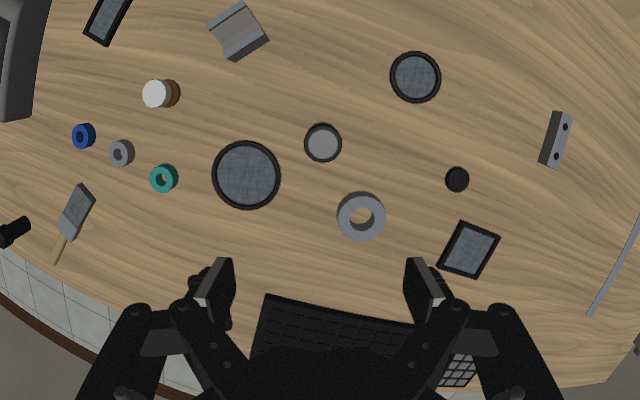

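The wrist view shows the ring at (361,215) and the large nest at (246,176). I'll measure everything in this view and compare it with the top camera.

```bash
cat >> h.py <<'E'
T=[("RL",(.6322,.0807),.012),("RS",(.6496,-.2482),.01),("par",(.4376,.3153),.012),("V",(.4669,-.1238),.02),("nL",(.6287,-.0695),.005),("nS",(.4497,.0853),.005),("nsq",(.6362,.2553),.005),("nlong",(.4548,-.3247),.005),("loupe",(.5573,.0059),.026),("jar",(.5592,-.1982),.021)]
def wmeas(c,names=None):
    m,bl=blobs(c)
    for n,xy,z in T:
        if names and n not in names: continue
        uv=fish(c,[*xy,z])[0]
        k=min(bl,key=lambda k:np.hypot(*((k.min(0)+k.max(0))/2-uv)))
        w=fray(c,k,z); ct,sz,a=cv2.minAreaRect((w*1000).astype(np.float32))
        print(n,uv.round(),(np.array(ct)/1000).round(4),np.round(sz,1),round(a,1))
E
python3 - <<'E'
from h import *
wmeas(np.load("w1.npz"))
E
```

```text
RL [362. 218.] [0.6312 0.0798] [68.6 62.1] 22.8
RS [121. 154.] [ 0.6481 -0.2497] [36.9 49.7] 32.7
par [557. 141.] [0.4352 0.3122] [83.7 47.6] 3.9
V [238.  33.] [ 0.4661 -0.1268] [62.5 53.5] 49.3
nL [246. 177.] [ 0.6281 -0.0714] [88.2 89.7] 73.4
nS [417.  78.] [0.4492 0.0836] [64.1 65.3] 21.6
nsq [470. 252.] [0.6355 0.2527] [84.  79.6] 87.9
nlong [112.   5.] [ 0.4719 -0.3312] [62.8 73.6] 74.2
loupe [324. 142.] [0.5584 0.0045] [44.2 43.1] 63.4
jar [160.  96.] [ 0.5576 -0.2042] [35.1 43.7] 10.9
```

>>> {"api": "arm_command", "payload": {"translation": [[-0.6, 0.5, 0.4], [-0.6, 0.5, 0.4], [0, 0, 0.4], [0, 0, 0.4], [0, 0, 0]], "roll": [0, 0, 0, 0, 0], "grip": [1, 1, 1, 1, 1]}}

```text
t: 2.2
position: [0.6279, 0.0762, 0.1223]
ee_rot: [0.497, -3.094, 0.001]
wrist_force: [-0.3, -0.9, -0.4]
width: 0.0854
grasp_force: 0.0
```

Run:
```python
from cell import *
from h import *
s=observe();print(s["position"],plan(s,(.632,.081),.03))
c=camera("wrist");np.savez("w2.npz",**c);cv2.imwrite("pics/w2.png",c["frame"]);wmeas(c,["RL","nL","loupe"])
c=camera("scene");cv2.imwrite("pics/s2.png",cv2.resize(c["frame"][90:270,230:470],None,fx=3,fy=3))
```

```text
[0.62792125 0.07615355 0.1222778 ] (array([-0.123,  0.065,  1.845]), 0)
RL [323. 198.] [0.6318 0.0799] [65.8 62. ] 1.4
nL [175. 146.] [ 0.6284 -0.0715] [88.5 91. ] 17.7
loupe [265.  92.] [0.5569 0.0007] [47.2 43.5] 68.6
```

View pics/w2.png

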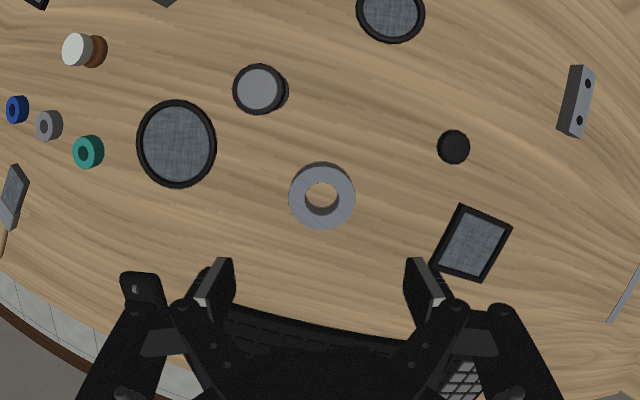

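The wrist view shows the ring at (322,196), centred between the pads sideways. It agrees with the top camera to within 1–2 mm. Now I'll descend.

>>> {"api": "arm_command", "payload": {"translation": [[-0.12, 0.06, 0.4], [0, 0, 0.5], [0, 0, 0.5], [0, 0, 0.4], [0, 0, 0]], "roll": [0, 0, 0, 0, 0], "grip": [1, 1, 1, 1, 1]}}

```text
t: 2.8
position: [0.6339, 0.0804, 0.0348]
ee_rot: [0.497, -3.098, 0.001]
wrist_force: [-0.3, -0.9, -0.2]
width: 0.0859
grasp_force: 0.0
```

Run:
```python
from cell import *
from h import *
s=observe();print(s["position"],plan(s,(.632,.080),.03))
c=camera("scene");cv2.imwrite("pics/s3.png",cv2.resize(c["frame"][130:240,300:440],None,fx=5,fy=5,interpolation=cv2.INTER_CUBIC))
```

```text
[0.63386659 0.08044142 0.03480444] (array([0.038, 0.003, 0.096]), 0)
```

View pics/s3.png

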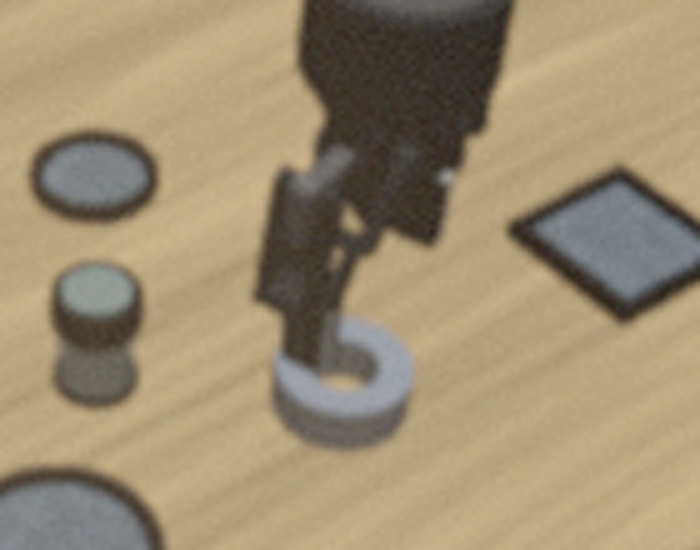

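Run:
```python
from h import *
c=np.load("scene0.npz")
R=Ro.from_rotvec([0.497,-3.098,.001]).as_matrix();p=np.array([.6339,.0804,.0348])
for z in (.02,.01,0,-.01,-.02,-.03):
  for sy in (-1,1):
    X=p+R@np.array([0,sy*.043,z]);q=c["mtx"]@(c["R"]@X+c["t"]);q=q[:2]/q[2];print(z,sy,X.round(3),((q-[300,130])*5).round(0))
```

```text
0.02 -1 [0.647 0.04  0.015] [296. 442.]
0.02 1 [0.62  0.121 0.015] [394. 325.]
0.01 -1 [0.647 0.04  0.025] [298. 426.]
0.01 1 [0.62  0.121 0.025] [397. 308.]
0 -1 [0.647 0.04  0.035] [300. 409.]
0 1 [0.62  0.121 0.035] [400. 291.]
-0.01 -1 [0.647 0.04  0.045] [302. 392.]
-0.01 1 [0.62  0.121 0.045] [403. 274.]
-0.02 -1 [0.647 0.04  0.055] [304. 374.]
-0.02 1 [0.621 0.121 0.055] [406. 257.]
-0.03 -1 [0.647 0.04  0.065] [307. 356.]
-0.03 1 [0.621 0.121 0.065] [409. 239.]
```

Both the scene and wrist views suggest the open tips sit well behind the nominal extent, so I'll test by closing here, which is safe either way.

>>> {"api": "arm_command", "payload": {"translation": [[0.04, 0, 0.06], [0, 0, 0], [0, 0, 0], [0, 0, 0], [0, 0, 0]], "roll": [0, 0, 0, 0, 0], "grip": [0.6, 0.6, 0.6, 0.6, 0.6], "squeeze": 50}}

```text
t: 3.35
position: [0.6334, 0.0806, 0.0337]
ee_rot: [-0.499, 3.101, 0.0]
wrist_force: [0.4, 0.3, -0.8]
width: 0.0511
grasp_force: 0.0
```

Run:
```python
from cell import *
from h import *
s=observe();print(s["position"],s["width"],s["grasp_force"])
c=camera("scene");np.savez("s4.npz",**c);a=cv2.resize(c["frame"][130:240,310:420],None,fx=4,fy=4,interpolation=cv2.INTER_CUBIC)
w=camera("wrist");b=cv2.resize(w["frame"][120:360,200:440],(440,440))
cv2.imwrite("pics/s4.png",np.hstack([a,b])[:,:800])
```

```text
[0.63343136 0.08062488 0.03374069] 0.051145863411430924 0.0
```

View pics/s4.png

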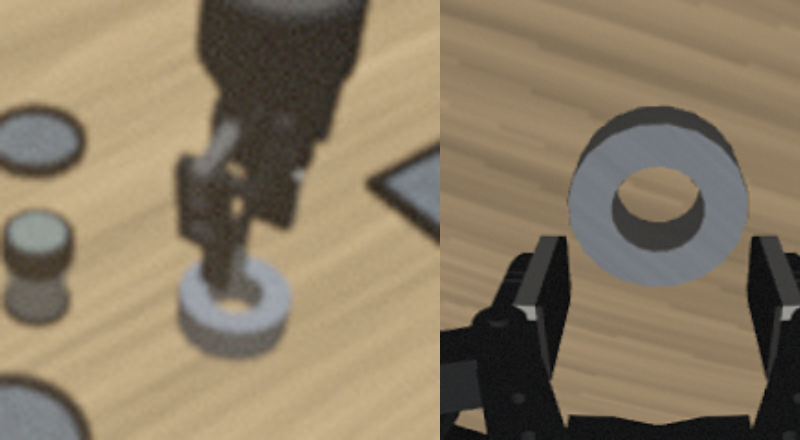

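Run:
```python
from h import *
from scipy.optimize import fsolve
c=dict(np.load("w0.npz"))
for y,hu,v in ((.0428,86,258),(.0256,50,249)):
    f=lambda q:fish(c,c["pos"]+c["Rt"]@np.array([q[0],y,q[1]]))[0]-[319+hu,v]
    print(y,fsolve(f,[0,-.01]))
```

```text
0.0428 [ 0.00634261 -0.02454592]
0.0256 [ 0.0069929  -0.01515832]
```

Measured from the images, the real tips are about 17 mm *behind* the reported TCP at 60 mm opening, and 24 mm behind when fully open. Closing at z=0.034 passed clean over the ring, which agrees. I'll reopen, then go lower in small steps while watching the force.

>>> {"api": "arm_command", "payload": {"translation": [[0.03, 0, 0], [0, 0, 0], [0, 0, 0], [0, 0, 0.25], [0, 0, 0.2]], "roll": [0, 0, 0, 0, 0], "grip": [1, 1, 1, 1, 1]}}

```text
t: 3.95
position: [0.6314, 0.08, 0.0096]
ee_rot: [0.498, -3.101, -0.0]
wrist_force: [0.3, 1.2, -0.8]
width: 0.0853
grasp_force: 0.0
```

>>> {"api": "arm_command", "payload": {"translation": [[0, 0, 0.2], [0, 0, 0.1], [0, 0, 0]], "roll": [0, 0, 0], "grip": [1, 1, 1]}}

```text
t: 4.25
position: [0.6309, 0.0798, -0.0059]
ee_rot: [0.498, -3.099, 0.001]
wrist_force: [0.4, -0.3, 0.1]
width: 0.0855
grasp_force: 0.0
```

>>> {"api": "arm_command", "payload": {"translation": [[0, 0, 0], [0, 0, 0], [0, 0, 0], [0, 0, 0], [0, 0, 0]], "roll": [0, 0, 0, 0, 0], "grip": [0.5, 0.5, 0.5, 0.5, 0.5], "squeeze": 50}}

```text
t: 4.75
position: [0.6323, 0.08, -0.0029]
ee_rot: [-0.499, 3.1, -0.0]
wrist_force: [-1.3, -1.4, 5.2]
width: 0.0576
grasp_force: 52.6
```

Run:
```python
from cell import *
from h import *
s=observe();print(s["position"],s["width"],s["grasp_force"],s["wrist_force"])
c=camera("scene");a=cv2.resize(c["frame"][140:240,310:420],(660,600),interpolation=cv2.INTER_CUBIC)
cv2.imwrite("pics/s5.png",a)
```

```text
[ 0.63234291  0.07999699 -0.00294396] 0.05759034951167805 52.55097549408674 [-1.27032759 -1.35753292  5.16494041]
```

View pics/s5.png

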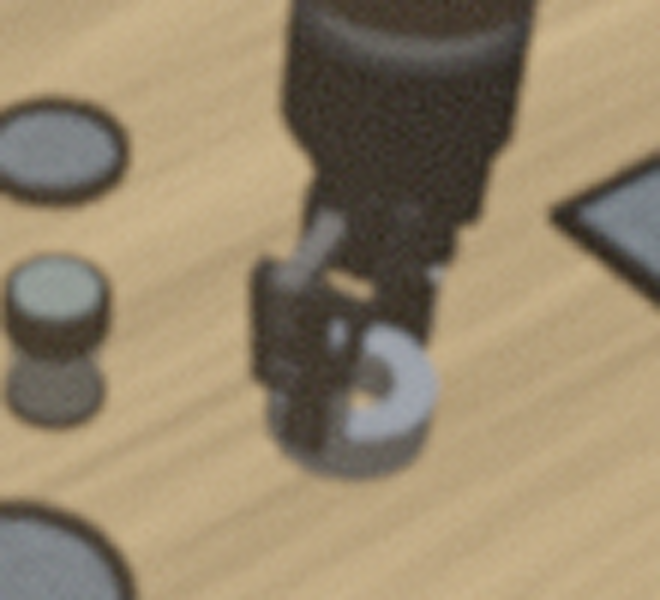

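Run:
```python
from h import *
c=np.load("scene0.npz")
R=Ro.from_rotvec([0.499,-3.1,.0]).as_matrix();p=np.array([.6323,.080,0])
for x in(-.011,0,.011):
 for y in (.03,.038):
  for z in (0,.01,.02):
    X=p+R@np.array([x,-y,-z]);q=c["mtx"]@(c["R"]@X+c["t"]);q=q[:2]/q[2];print(x,y,z,((q-[310,140])*6).round(0))
```

```text
-0.011 0.03 0 [333. 489.]
-0.011 0.03 0.01 [336. 469.]
-0.011 0.03 0.02 [339. 449.]
-0.011 0.038 0 [322. 502.]
-0.011 0.038 0.01 [325. 483.]
-0.011 0.038 0.02 [328. 463.]
0 0.03 0 [306. 475.]
0 0.03 0.01 [309. 456.]
0 0.03 0.02 [311. 436.]
0 0.038 0 [295. 489.]
0 0.038 0.01 [297. 470.]
0 0.038 0.02 [300. 450.]
0.011 0.03 0 [279. 462.]
0.011 0.03 0.01 [281. 443.]
0.011 0.03 0.02 [284. 423.]
0.011 0.038 0 [268. 476.]
0.011 0.038 0.01 [270. 456.]
0.011 0.038 0.02 [272. 436.]
```

The tip is at (310,450), about 13 mm above the bench, so the fingers will clear the 10 mm rim once the ring is down. Lifting and moving it to the large nest.

>>> {"api": "arm_command", "payload": {"translation": [[0, 0, -0.3], [0, 0, -0.5], [0, 0, -0.5], [0.25, -0.7, 0], [0.25, -0.7, 0]], "roll": [0, 0, 0, 0, 0], "grip": [0.5, 0.5, 0.5, 0.5, 0.5]}}

```text
t: 5.3
position: [0.6301, 0.0063, 0.0618]
ee_rot: [-0.502, 3.1, 0.002]
wrist_force: [-0.5, 0.0, -4.0]
width: 0.0573
grasp_force: 54.4
```

>>> {"api": "arm_command", "payload": {"translation": [[0.25, -0.7, 0], [0.25, -0.7, 0], [0, 0, 0], [0, 0, 0]], "roll": [0, 0, 0, 0], "grip": [0.5, 0.5, 0.5, 0.5]}}

```text
t: 5.7
position: [0.6275, -0.0694, 0.0604]
ee_rot: [0.494, -3.102, -0.001]
wrist_force: [0.8, 1.2, -3.2]
width: 0.0575
grasp_force: 54.5
```

Run:
```python
from cell import *
from h import *
s=observe();print(s["position"],s["width"],s["grasp_force"],s["wrist_force"],plan(s,(.6285,-.0705),.004))
c=camera("wrist");b=cv2.resize(c["frame"][60:360,160:480],(640,600));cv2.imwrite("pics/w6.png",b)
```

```text
[ 0.62749102 -0.06941466  0.06041381] 0.05753178439055012 54.50783874839544 [ 0.77788643  1.19751614 -3.21789048] (array([-0.013, -0.028,  1.128]), 0)
```

View pics/w6.png

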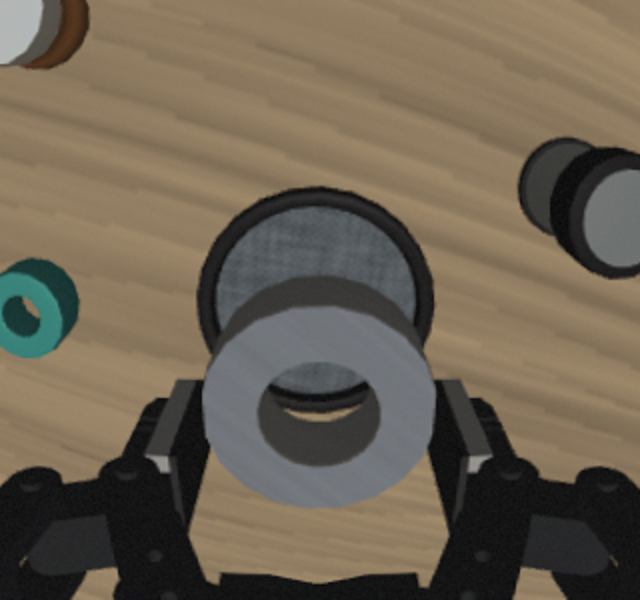

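The ring is held level at crop (319,408), with its nest directly below it. I'll check the held centre by casting its top-face centre (319.5,264 full frame) onto its height.

Run:
```python
from cell import *
from h import *
c=camera("wrist")
# top face outline extremes: left 203, right 436, top~305, bottom 507 in crop (2x, offset 160,60)
for uv in ((203,403),(436,403),(319,305),(319,507)): print(fray(c,[160+uv[0]/2,60+uv[1]/2],.0874).round(4))
```

```text
[[ 0.6309 -0.0975]]
[[ 0.6131 -0.0434]]
[[ 0.5975 -0.0787]]
[[ 0.6527 -0.0605]]
```

>>> {"api": "arm_command", "payload": {"translation": [[-0.05, -0.04, 0.3], [0, 0, 0.4], [0, 0, 0.3], [0, 0, 0.1], [0, 0, 0]], "roll": [0, 0, 0, 0, 0], "grip": [0.5, 0.5, 0.5, 0.5, 0.5]}}

```text
t: 6.3
position: [0.6305, -0.069, 0.0041]
ee_rot: [0.5, -3.099, -0.0]
wrist_force: [-0.1, -0.0, -3.6]
width: 0.0575
grasp_force: 54.5
```

>>> {"api": "arm_command", "payload": {"translation": [[0, 0, 0.04], [0, 0, 0.02], [0, 0, 0]], "roll": [0, 0, 0], "grip": [0.5, 0.5, 0.5]}}

```text
t: 6.6
position: [0.6315, -0.0696, 0.0033]
ee_rot: [-0.499, 3.101, -0.0]
wrist_force: [0.1, 0.1, -2.0]
width: 0.0574
grasp_force: 54.5
```

>>> {"api": "arm_command", "payload": {"translation": [[0, 0, 0.03], [0, 0, 0], [0, 0, 0]], "roll": [0, 0, 0], "grip": [0.5, 0.5, 0.5]}}

```text
t: 6.9
position: [0.6312, -0.0697, 0.0013]
ee_rot: [-0.498, 3.102, 0.0]
wrist_force: [0.4, -0.5, -3.6]
width: 0.0572
grasp_force: 54.5
```

>>> {"api": "arm_command", "payload": {"translation": [[0, 0, 0.03], [0, 0, 0], [0, 0, 0]], "roll": [0, 0, 0], "grip": [0.5, 0.5, 0.5]}}

```text
t: 7.2
position: [0.6313, -0.0697, 0.0011]
ee_rot: [-0.499, 3.101, -0.001]
wrist_force: [-3.7, 0.8, 5.6]
width: 0.0578
grasp_force: 55.4
```

>>> {"api": "arm_command", "payload": {"translation": [[0, 0, 0.03], [0, 0, 0], [0, 0, 0]], "roll": [0, 0, 0], "grip": [0.5, 0.5, 0.5]}}

```text
t: 7.5
position: [0.6313, -0.0697, 0.001]
ee_rot: [-0.5, 3.101, -0.001]
wrist_force: [-6.2, 1.8, 12.4]
width: 0.0573
grasp_force: 56.1
```

Contact came at z=0.001, exactly the predicted floor height. Releasing, then turning while lifting towards the small ring.

>>> {"api": "arm_command", "payload": {"translation": [[0, 0, -0.05], [0, 0, 0], [0, 0, 0], [0, 0, 0], [0, 0, -0.3]], "roll": [0, 0, 0, 0, 0], "grip": [0.9, 0.9, 0.9, 0.9, 0.9]}}

```text
t: 8.0
position: [0.6293, -0.0698, 0.0137]
ee_rot: [0.497, -3.097, -0.001]
wrist_force: [0.0, -0.8, 0.7]
width: 0.0768
grasp_force: 0.0
```

>>> {"api": "arm_command", "payload": {"translation": [[0, 0, -0.6], [0, 0, -0.6], [0, 0, -0.4], [0, 0, 0], [0, 0, 0]], "roll": [0, 0, 0, 0, 0], "grip": [0.9, 0.9, 0.9, 0.9, 0.9]}}

```text
t: 8.5
position: [0.6312, -0.0696, 0.0965]
ee_rot: [-0.498, 3.1, 0.0]
wrist_force: [0.4, -0.2, 0.0]
width: 0.0771
grasp_force: 0.0
```

Run:
```python
from cell import *
from h import *
s=observe();print(s["position"],s["width"],s["joint_pos"].round(2) if hasattr(s["joint_pos"],'round') else s["joint_pos"],plan(s,(.649,-.249),.09,np.radians(11)))
c=camera("wrist");wmeas(c,["RS","jar","V","nS","loupe"])
T[0]=("RL",(.6285,-.0705),.016);m,bl=blobs(c)
f=c["frame"].astype(int);uv=fish(c,[.6285,-.0705,.028])[0];print(uv)
cv2.imwrite("pics/w7.png",cv2.resize(c["frame"],None,fx=1.2,fy=1.2))
```

```text
[ 0.63124663 -0.06958668  0.09649922] 0.07707222993183058 [ 0.14  0.5  -0.12 -0.   -0.95 -1.4 ] (array([ 0.787, -3.519,  0.129]), np.float64(-1.444))
RS [128. 159.] [ 0.6477 -0.2498] [37.2 49.1] 38.1
V [320. -17.] [ 0.4889 -0.1121] [22.9 52.2] 18.8
nS [538.  72.] [0.4495 0.0837] [64.1 69.9] 40.1
loupe [441. 149.] [0.5563 0.0068] [44.1 61.1] 1.4
jar [191.  71.] [ 0.5563 -0.2034] [42.6 35.9] 82.8
[319.59044203 203.13816312]
```

View pics/w7.png

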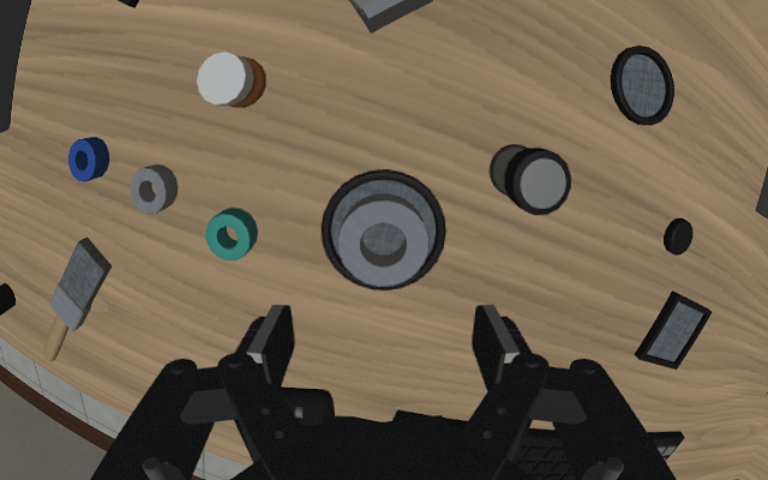

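The large ring sits in its nest, with its top centre at (319,202.5) full frame against a predicted (319.6,203.1). Now over to the small grey ring at (153,189) in this view.

>>> {"api": "arm_command", "payload": {"translation": [[0.2, -0.88, 0], [0.2, -0.88, 0], [0.2, -0.88, 0], [0.2, -0.88, 0], [0, 0, 0]], "roll": [0, 0, 0, 0, -0.144], "grip": [0.75, 0.75, 0.75, 0.75, 0.75]}}

```text
t: 9.05
position: [0.647, -0.2545, 0.0932]
ee_rot: [0.716, -3.056, -0.001]
wrist_force: [-0.9, 1.1, -0.2]
width: 0.0643
grasp_force: 0.0
```

>>> {"api": "arm_command", "payload": {"translation": [[0, 0, 0], [0, 0, 0], [0, 0, 0], [0, 0, 0], [0, 0, 0]], "roll": [-0.145, -0.145, -0.145, -0.145, -0.145], "grip": [0.75, 0.75, 0.75, 0.75, 0.75]}}

```text
t: 9.55
position: [0.6473, -0.2492, 0.0937]
ee_rot: [1.764, -2.596, -0.004]
wrist_force: [-0.4, -0.2, 0.6]
width: 0.0636
grasp_force: 0.0
```

>>> {"api": "arm_command", "payload": {"translation": [[0, 0, 0], [0, 0, 0], [0, 0, 0], [0, 0, 0], [0, 0, 0]], "roll": [-0.145, -0.145, -0.145, -0.145, 0], "grip": [0.75, 0.75, 0.75, 0.75, 0.75]}}

```text
t: 10.05
position: [0.6475, -0.2492, 0.0939]
ee_rot: [2.428, -1.992, -0.004]
wrist_force: [-0.5, -0.4, -0.2]
width: 0.0639
grasp_force: 0.0
```

Run:
```python
from cell import *
from h import *
s=observe();print(s["position"],s["width"],plan(s,(.649,-.249),-.003,np.radians(11)))
c=camera("wrist");wmeas(c,["RS","jar"]);np.savez("w8.npz",**c)
```

```text
[ 0.64747334 -0.2491712   0.09391329] 0.06387887452902546 (array([ 0.005, -0.036,  1.938]), np.float64(0.005))
RS [316. 202.] [ 0.6476 -0.2484] [37.  41.2] 11.2
jar [404. 276.] [ 0.6484 -0.2522] [35.3 39.3] 11.2
```

>>> {"api": "arm_command", "payload": {"translation": [[0, -0.01, 0.5], [0, 0, 0.6], [0, 0, 0.5], [0, 0, 0.3], [0, 0, 0]], "roll": [0, 0, 0, 0, 0], "grip": [0.75, 0.75, 0.75, 0.75, 0.75]}}

```text
t: 10.6
position: [0.6468, -0.2489, -0.0025]
ee_rot: [2.425, -1.993, -0.008]
wrist_force: [-0.5, -0.2, -0.0]
width: 0.0639
grasp_force: 0.0
```

>>> {"api": "arm_command", "payload": {"translation": [[0, 0, 0.02], [0, 0, 0], [0, 0, 0], [0, 0, 0], [0, 0, 0]], "roll": [0, 0, 0, 0, 0], "grip": [0.2, 0.2, 0.2, 0.2, 0.2], "squeeze": 45}}

```text
t: 11.1
position: [0.6498, -0.2496, 0.0018]
ee_rot: [-2.429, 1.991, -0.004]
wrist_force: [-1.3, 1.2, 6.1]
width: 0.0319
grasp_force: 44.6
```

>>> {"api": "arm_command", "payload": {"translation": [[0, 0, -0.3], [0, 0, -0.6], [0, 0, -0.8], [0, 0, -0.5], [0, 0, 0]], "roll": [0, 0, 0, 0, 0], "grip": [0.2, 0.2, 0.2, 0.2, 0.2]}}

```text
t: 11.6
position: [0.6518, -0.25, 0.1158]
ee_rot: [-2.426, 1.989, -0.015]
wrist_force: [0.9, -0.3, -1.4]
width: 0.0321
grasp_force: 44.8
```

Run:
```python
from cell import *
from h import *
s=observe();print(s["position"],s["width"],s["wrist_force"],plan(s,(.4495,.0845),.11))
c=camera("wrist");f=c["frame"];cv2.imwrite("pics/w9.png",cv2.resize(f[150:350,200:440],(720,600)))
```

```text
[ 0.6518178  -0.24995646  0.1157813 ] 0.032100119894984104 [ 0.89927484 -0.26242575 -1.35046176] (array([-7.354,  2.655,  0.057]), 0)
```

View pics/w9.png

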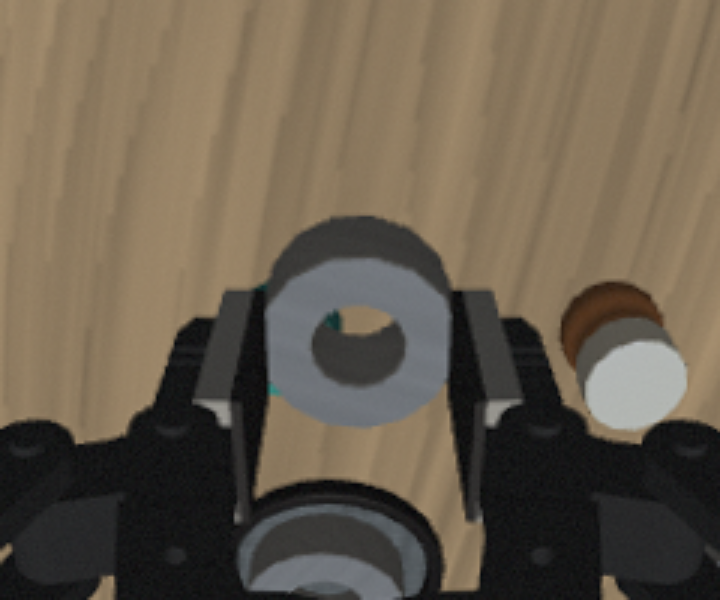

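The small ring is held level, with its top centre at crop (359,342) and both tips above its underside. Moving high over to the small round nest.

>>> {"api": "arm_command", "payload": {"translation": [[-0.74, 0.27, 0], [-0.74, 0.27, 0], [-0.74, 0.27, 0], [-0.74, 0.27, 0], [-0.74, 0.27, 0]], "roll": [0, 0, 0, 0, 0], "grip": [0.2, 0.2, 0.2, 0.2, 0.2]}}

```text
t: 12.15
position: [0.5441, -0.0799, 0.108]
ee_rot: [2.427, -1.992, -0.004]
wrist_force: [0.9, 1.2, -0.5]
width: 0.0317
grasp_force: 44.8
```

>>> {"api": "arm_command", "payload": {"translation": [[-0.74, 0.27, 0], [-0.74, 0.27, 0], [-0.74, 0.27, 0], [-0.74, 0.27, 0], [-0.69, 0.22, 0]], "roll": [0, 0, 0, 0, 0], "grip": [0.2, 0.2, 0.2, 0.2, 0.2]}}

```text
t: 12.65
position: [0.4446, 0.0859, 0.1085]
ee_rot: [2.427, -1.991, -0.003]
wrist_force: [0.8, 0.2, -1.0]
width: 0.032
grasp_force: 44.8
```

>>> {"api": "arm_command", "payload": {"translation": [[0, 0, 0.3], [0, 0, 0.3], [0, 0, 0]], "roll": [0, 0, 0], "grip": [0.2, 0.2, 0.2]}}

```text
t: 12.95
position: [0.4442, 0.0844, 0.0772]
ee_rot: [2.424, -1.988, -0.005]
wrist_force: [-0.9, 0.3, -1.1]
width: 0.0319
grasp_force: 44.9
```

Run:
```python
from cell import *
from h import *
s=observe();c=camera("wrist")
h=s["position"][2]-.0018
ct=fray(c,[319.7,264],h+.020)[0]; print(s["position"],s["wrist_force"],ct, "need",plan(s,s["position"][:2]+np.array([.4495,.0845])-ct,.0058))
ws=[k for k in blobs(c)[1]]
uv=fish(c,[.4495,.0845,.01])[0];print(uv)
```

```text
[0.44421319 0.08437811 0.07717361] [-0.90080494  0.31503568 -1.08016562] [0.44431879 0.08371726] need (array([ 0.003, -0.114,  1.427]), 0)
[311.88712931 207.28064626]
```

>>> {"api": "arm_command", "payload": {"translation": [[0, -0.1, 0.3], [0, 0, 0.4], [0, 0, 0.4], [0, 0, 0.2], [0, 0, 0]], "roll": [0, 0, 0, 0, 0], "grip": [0.2, 0.2, 0.2, 0.2, 0.2]}}

```text
t: 13.5
position: [0.4512, 0.0855, 0.0138]
ee_rot: [2.426, -1.991, -0.002]
wrist_force: [-0.8, 0.8, -0.5]
width: 0.0318
grasp_force: 44.9
```

>>> {"api": "arm_command", "payload": {"translation": [[0, 0, 0.05], [0, 0, 0], [0, 0, 0]], "roll": [0, 0, 0], "grip": [0.2, 0.2, 0.2]}}

```text
t: 13.8
position: [0.4524, 0.0865, 0.0129]
ee_rot: [-2.428, 1.991, -0.001]
wrist_force: [0.1, 0.5, -0.6]
width: 0.0317
grasp_force: 44.9
```

>>> {"api": "arm_command", "payload": {"translation": [[0, 0, 0.04], [0, 0, 0], [0, 0, 0]], "roll": [0, 0, 0], "grip": [0.2, 0.2, 0.2]}}

```text
t: 14.1
position: [0.4519, 0.0862, 0.0103]
ee_rot: [-2.429, 1.992, -0.0]
wrist_force: [1.0, 0.1, -0.8]
width: 0.0315
grasp_force: 44.9
```

>>> {"api": "arm_command", "payload": {"translation": [[0, 0.03, 0.05], [0, 0, 0], [0, 0, 0]], "roll": [0, 0, 0], "grip": [0.2, 0.2, 0.2]}}

```text
t: 14.4
position: [0.4502, 0.0858, 0.0076]
ee_rot: [2.429, -1.992, -0.0]
wrist_force: [-0.1, 0.6, -1.4]
width: 0.0321
grasp_force: 44.9
```

>>> {"api": "arm_command", "payload": {"translation": [[0, 0, 0.04], [0, 0, 0], [0, 0, 0]], "roll": [0, 0, 0], "grip": [0.2, 0.2, 0.2]}}

```text
t: 14.7
position: [0.4506, 0.086, 0.0058]
ee_rot: [-2.429, 1.992, -0.0]
wrist_force: [-0.0, 0.5, -0.0]
width: 0.0317
grasp_force: 45.2
```

>>> {"api": "arm_command", "payload": {"translation": [[0, 0, 0.03], [0, 0, 0], [0, 0, 0]], "roll": [0, 0, 0], "grip": [0.2, 0.2, 0.2]}}

```text
t: 15.0
position: [0.4507, 0.0861, 0.0056]
ee_rot: [-2.429, 1.991, -0.001]
wrist_force: [-3.9, 0.1, 11.8]
width: 0.0319
grasp_force: 47.6
```

The floor is reached at z=0.0057, as predicted. Releasing, lifting and moving on to the parallel.

>>> {"api": "arm_command", "payload": {"translation": [[0, 0, -0.04], [0, 0, 0], [0, 0, 0], [0, 0, -0.3], [0, 0, -0.5]], "roll": [0, 0, 0, 0, 0], "grip": [0.75, 0.75, 0.75, 0.75, 0.75]}}

```text
t: 15.5
position: [0.449, 0.0851, 0.045]
ee_rot: [2.425, -1.99, -0.003]
wrist_force: [0.2, 0.4, -0.6]
width: 0.064
grasp_force: 0.0
```

>>> {"api": "arm_command", "payload": {"translation": [[0, 0, -0.6], [0, 0, -0.6], [0, 0, 0], [0, 0, 0]], "roll": [0, 0, 0, 0], "grip": [0.75, 0.75, 0.75, 0.75]}}

```text
t: 15.9
position: [0.4504, 0.086, 0.1064]
ee_rot: [-2.428, 1.992, -0.0]
wrist_force: [-0.8, -0.6, -0.0]
width: 0.064
grasp_force: 0.0
```

Run:
```python
from cell import *
from h import *
s=observe();print(s["position"],s["width"],s["joint_pos"].round(2),plan(s,(.4365,.3145),.11,np.radians(93.7)))
c=camera("wrist");np.savez("w10.npz",**c);wmeas(c,["par","loupe","nS"])
```

```text
[0.45037824 0.08598236 0.10643077] 0.06401486349800316 [ 0.54  0.22 -0.54 -0.   -0.8  -0.35] (array([-4.537, -0.621, -0.068]), np.float64(-1.439))
par [293. 374.] [0.4044 0.3252] [984.7 382.8] 11.4
nS [320. 194.] [0.4493 0.0839] [64.7 64.7] 59.2
loupe [205.  82.] [0.5587 0.0037] [43.7 58.1] 89.8
```

>>> {"api": "arm_command", "payload": {"translation": [[-0.9, -0.12, 0], [-0.9, -0.12, 0], [-0.9, -0.12, 0], [-0.9, -0.12, 0], [-0.9, -0.12, 0]], "roll": [0, 0, 0, 0, 0], "grip": [0.75, 0.75, 0.75, 0.75, 0.75]}}

```text
t: 16.45
position: [0.4347, 0.3134, 0.1044]
ee_rot: [2.426, -1.99, -0.0]
wrist_force: [0.5, -0.2, -1.1]
width: 0.0638
grasp_force: 0.0
```

>>> {"api": "arm_command", "payload": {"translation": [[0, 0, 0], [0, 0, 0], [0, 0, 0], [0, 0, 0], [0, 0, 0]], "roll": [-0.144, -0.144, -0.144, -0.144, -0.144], "grip": [0.75, 0.75, 0.75, 0.75, 0.75]}}

```text
t: 16.95
position: [0.435, 0.3116, 0.1042]
ee_rot: [2.975, -0.999, -0.002]
wrist_force: [0.3, -0.3, 0.4]
width: 0.0637
grasp_force: 0.0
```

>>> {"api": "arm_command", "payload": {"translation": [[0, 0, 0], [0, 0, 0], [0, 0, 0], [0, 0, 0], [0, 0, 0]], "roll": [-0.144, -0.144, -0.144, -0.144, -0.144], "grip": [0.75, 0.75, 0.75, 0.75, 0.75]}}

```text
t: 17.45
position: [0.435, 0.3116, 0.1042]
ee_rot: [3.137, 0.113, -0.004]
wrist_force: [-1.0, -0.4, 0.2]
width: 0.064
grasp_force: 0.0
```

>>> {"api": "arm_command", "payload": {"translation": [[0, 0, 0], [0, 0, 0]], "roll": [0, 0], "grip": [0.75, 0.75]}}

```text
t: 17.65
position: [0.4353, 0.3119, 0.105]
ee_rot: [3.138, 0.099, -0.003]
wrist_force: [0.6, -0.1, 0.1]
width: 0.0642
grasp_force: 0.0
```

Run:
```python
from cell import *
from h import *
s=observe();c=camera("wrist");np.savez("w11.npz",**c);wmeas(c,["par","nS","nsq"])
# dark round marks on the top face
f=cv2.resize(c["frame"],None,fx=4,fy=4,interpolation=cv2.INTER_CUBIC);g=f.max(2)
m=(g<60).astype(np.uint8)
cs,_=cv2.findContours(m,cv2.RETR_LIST,cv2.CHAIN_APPROX_NONE)
for k in cs:
    a=cv2.contourArea(k)
    if a<100 or a>3000: continue
    p=(k[:,0].mean(0)-1.5)/4; w=fray(c,p,.024)[0]
    if np.hypot(*(w-[.4365,.3145]))<.05: print("mark",p.round(1),w.round(4),a)
print(s["position"],plan(s,(.4365,.3145),-.003,np.radians(93.7)))
```

```text
par [314. 195.] [0.4348 0.3125] [87.5 26.8] 3.6
nS [535. 195.] [0.4493 0.0833] [71.5 64.4] 78.1
nsq [400. -26.] [0.6005 0.2518] [23.7 82. ] 10.4
mark [317.4 225. ] [0.4149 0.3112] 1725.5
mark [317.7 173.9] [0.4587 0.3137] 1975.5
mark [317.5 149.3] [0.4784 0.315 ] 1147.0
[0.43533235 0.31191083 0.10497769] (array([ 0.03 , -0.054,  2.159]), np.float64(-0.002))
```

>>> {"api": "arm_command", "payload": {"translation": [[0.02, -0.01, 0.5], [0, 0, 0.6], [0, 0, 0.6], [0, 0, 0.4], [0, 0, 0]], "roll": [0, 0, 0, 0, 0], "grip": [0.75, 0.75, 0.75, 0.75, 0.75]}}

```text
t: 18.2
position: [0.4351, 0.311, -0.0018]
ee_rot: [3.135, 0.1, -0.008]
wrist_force: [-0.3, -0.7, 0.1]
width: 0.064
grasp_force: 0.0
```

>>> {"api": "arm_command", "payload": {"translation": [[0, 0, 0], [0, 0, 0], [0, 0, 0], [0, 0, 0], [0, 0, 0]], "roll": [0, 0, 0, 0, 0], "grip": [0.1, 0.1, 0.1, 0.1, 0.1], "squeeze": 60}}

```text
t: 18.7
position: [0.4374, 0.3137, 0.0029]
ee_rot: [-3.138, -0.104, -0.003]
wrist_force: [-1.1, 0.5, 6.4]
width: 0.0226
grasp_force: 59.1
```

>>> {"api": "arm_command", "payload": {"translation": [[0, 0, 0], [0, 0, 0]], "roll": [0, 0], "grip": [0.1, 0.1]}}

```text
t: 18.9
position: [0.4374, 0.3137, 0.0029]
ee_rot: [-3.138, -0.104, -0.003]
wrist_force: [-0.1, -1.5, 6.2]
width: 0.0227
grasp_force: 59.1
```

>>> {"api": "arm_command", "payload": {"translation": [[0, 0, -0.3], [0, 0, -0.6], [0, 0, -0.8], [0, 0, -0.5], [0, 0, 0]], "roll": [0, 0, 0, 0, 0], "grip": [0.1, 0.1, 0.1, 0.1, 0.1]}}

```text
t: 19.4
position: [0.4383, 0.3149, 0.115]
ee_rot: [-3.133, -0.104, -0.009]
wrist_force: [0.3, 0.2, -4.1]
width: 0.023
grasp_force: 59.9
```

Run:
```python
from cell import *
from h import *
s=observe();print(s["position"],s["width"],s["wrist_force"],s["joint_pos"].round(2),plan(s,(.4548,-.3255),.113,np.radians(74.2)))
```

```text
[0.43825893 0.31486351 0.11496989] 0.02303978010856716 [ 0.27083628  0.18774862 -4.08386481] [ 0.92  0.33 -0.35  0.   -0.88  0.71] (array([-0.519, 12.801, -0.046]), np.float64(0.342))
```

>>> {"api": "arm_command", "payload": {"translation": [[-0.035, 0.6, 0], [-0.035, 0.85, 0], [-0.035, 0.85, 0], [-0.035, 0.85, 0], [-0.035, 0.85, 0]], "roll": [0, 0, 0, 0, 0], "grip": [0.1, 0.1, 0.1, 0.1, 0.1]}}

```text
t: 19.9
position: [0.4394, 0.1106, 0.1095]
ee_rot: [3.139, 0.103, -0.005]
wrist_force: [1.9, 0.1, -4.5]
width: 0.0229
grasp_force: 59.9
```

>>> {"api": "arm_command", "payload": {"translation": [[-0.035, 0.85, 0], [-0.035, 0.85, 0], [-0.035, 0.85, 0], [-0.035, 0.85, 0], [-0.035, 0.85, 0]], "roll": [0, 0, 0, 0, 0], "grip": [0.1, 0.1, 0.1, 0.1, 0.1]}}

```text
t: 20.4
position: [0.4448, -0.1013, 0.1096]
ee_rot: [-3.139, -0.103, 0.005]
wrist_force: [0.6, 0.4, -3.7]
width: 0.0226
grasp_force: 59.9
```

>>> {"api": "arm_command", "payload": {"translation": [[-0.035, 0.85, 0], [-0.035, 0.85, 0], [-0.035, 0.85, 0], [-0.035, 0.85, 0], [-0.035, 0.6, 0]], "roll": [0, 0, 0, 0, 0], "grip": [0.1, 0.1, 0.1, 0.1, 0.1]}}

```text
t: 20.9
position: [0.4495, -0.3017, 0.109]
ee_rot: [-3.138, -0.1, 0.005]
wrist_force: [0.6, 0.6, -4.7]
width: 0.0224
grasp_force: 60.0
```

>>> {"api": "arm_command", "payload": {"translation": [[0, 0, 0], [0, 0, 0], [0, 0, 0], [0, 0, 0.2], [0, 0, 0]], "roll": [0.114, 0.114, 0.114, 0, 0], "grip": [0.1, 0.1, 0.1, 0.1, 0.1]}}

```text
t: 21.4
position: [0.4488, -0.2988, 0.0981]
ee_rot: [-3.11, 0.43, 0.009]
wrist_force: [-1.5, 0.4, -4.8]
width: 0.0224
grasp_force: 60.1
```

Run:
```python
from cell import *
from h import *
s=observe();c=camera("wrist");np.savez("w12.npz",**c)
f=cv2.resize(c["frame"],None,fx=4,fy=4,interpolation=cv2.INTER_CUBIC);g=f.max(2)
cs,_=cv2.findContours((g<60).astype(np.uint8),cv2.RETR_LIST,cv2.CHAIN_APPROX_NONE)
h=s["position"][2]-.0029+.024
for k in cs:
    a=cv2.contourArea(k)
    if a<100 or a>6000: continue
    p=(k[:,0].mean(0)-1.5)/4; w=fray(c,p,h)[0]
    if np.hypot(*(w-s["position"][:2]))<.04: print("mark",p.round(1),w.round(4),a)
print(s["position"],s["width"],s["grasp_force"],plan(s,(.4548,-.3255),.0069,np.radians(74.2)))
cv2.imwrite("pics/w12.png",c["frame"])
```

```text
mark [318.7 302.2] [ 0.4275 -0.293 ] 3568.5
mark [318.9 229.4] [ 0.4698 -0.3051] 5381.5
[ 0.44883698 -0.29882101  0.0981293 ] 0.02244190694252281 60.09826183319092 (array([0.271, 0.484, 1.822]), np.float64(0.001))
```

View pics/w12.png

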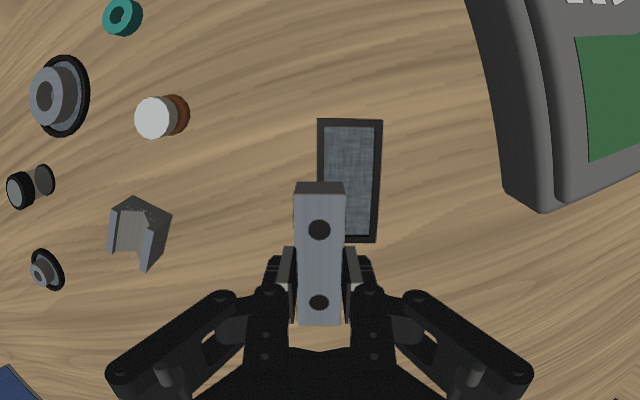

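The parallel is held level, with its marks at (319,230) and (319,302). It's parallel to the long nest, whose corners are (317,118), (383,120) and (376,242). Next I'll shift over it and cross-check the nest centre.

>>> {"api": "arm_command", "payload": {"translation": [[0.13, 0.24, 0.3], [0.14, 0.24, 0.3], [0, 0, 0], [0, 0, 0]], "roll": [0, 0, 0, 0], "grip": [0.1, 0.1, 0.1, 0.1]}}

```text
t: 21.85
position: [0.4571, -0.3265, 0.0706]
ee_rot: [-3.111, 0.431, 0.003]
wrist_force: [-0.6, -0.9, -3.2]
width: 0.0225
grasp_force: 60.1
```

Run:
```python
from cell import *
from h import *
c=np.load("w12.npz");P=fray(c,[[317,118],[383,120],[376,242.5]],.01);print(P.round(4),((P[0]+P[2])/2).round(4),np.hypot(*(P[0]-P[1])),np.hypot(*(P[2]-P[1])))
s=observe();print(s["position"],plan(s,(.4548,-.3255),.0069,np.radians(74.2)))
```

```text
[[ 0.5136 -0.3158]
 [ 0.4987 -0.366 ]
 [ 0.3953 -0.3371]] [ 0.4544 -0.3264] 0.05240700778605236 0.10744715924606046
[ 0.45705192 -0.32646568  0.07056818] (array([-0.046, -0.006,  1.273]), np.float64(0.0))
```

Nest centre confirmed at (0.4546,-0.326), with measured size 107×52 mm. Lowering.

>>> {"api": "arm_command", "payload": {"translation": [[-0.045, 0, 0.3], [0, 0, 0.4], [0, 0, 0.3], [0, 0, 0.12], [0, 0, 0]], "roll": [0, 0, 0, 0, 0], "grip": [0.1, 0.1, 0.1, 0.1, 0.1]}}

```text
t: 22.35
position: [0.4552, -0.3257, 0.0151]
ee_rot: [-3.112, 0.43, 0.001]
wrist_force: [-0.4, -0.7, -4.6]
width: 0.0227
grasp_force: 60.1
```

>>> {"api": "arm_command", "payload": {"translation": [[0, 0, 0.04], [0, 0, 0], [0, 0, 0]], "roll": [0, 0, 0], "grip": [0.1, 0.1, 0.1]}}

```text
t: 22.65
position: [0.4559, -0.3262, 0.014]
ee_rot: [3.111, -0.431, 0.002]
wrist_force: [-0.0, -0.7, -4.5]
width: 0.0227
grasp_force: 60.1
```

>>> {"api": "arm_command", "payload": {"translation": [[0, 0, 0.04], [0, 0, 0], [0, 0, 0]], "roll": [0, 0, 0], "grip": [0.1, 0.1, 0.1]}}

```text
t: 22.95
position: [0.4553, -0.3261, 0.0112]
ee_rot: [3.112, -0.432, -0.0]
wrist_force: [-0.3, -0.4, -3.1]
width: 0.0225
grasp_force: 60.1
```

>>> {"api": "arm_command", "payload": {"translation": [[0, 0, 0.06], [0, 0, 0], [0, 0, 0]], "roll": [0, 0, 0], "grip": [0.1, 0.1, 0.1]}}

```text
t: 23.25
position: [0.4552, -0.326, 0.008]
ee_rot: [-3.112, 0.432, 0.001]
wrist_force: [-0.6, -0.4, -3.7]
width: 0.0227
grasp_force: 60.1
```

>>> {"api": "arm_command", "payload": {"translation": [[0, 0, 0.04], [0, 0, 0], [0, 0, 0]], "roll": [0, 0, 0], "grip": [0.1, 0.1, 0.1]}}

```text
t: 23.55
position: [0.4556, -0.3262, 0.007]
ee_rot: [3.111, -0.431, 0.001]
wrist_force: [-1.0, 2.1, 3.6]
width: 0.0228
grasp_force: 61.0
```

>>> {"api": "arm_command", "payload": {"translation": [[0, 0, 0.02], [0, 0, 0], [0, 0, 0]], "roll": [0, 0, 0], "grip": [0.1, 0.1, 0.1]}}

```text
t: 23.85
position: [0.4556, -0.3262, 0.0069]
ee_rot: [3.111, -0.431, 0.001]
wrist_force: [-1.8, 2.8, 10.0]
width: 0.0225
grasp_force: 61.7
```

The parallel is on the floor at exactly the predicted height. Releasing, lifting and going to the V-block.

>>> {"api": "arm_command", "payload": {"translation": [[0, 0, -0.04], [0, 0, 0], [0, 0, 0], [0, 0, -0.3], [0, 0, -0.5]], "roll": [0, 0, 0, 0, 0], "grip": [0.6, 0.6, 0.6, 0.6, 0.9]}}

```text
t: 24.35
position: [0.454, -0.3256, 0.0457]
ee_rot: [-3.111, 0.432, 0.007]
wrist_force: [1.3, -0.3, 0.1]
width: 0.064
grasp_force: 0.0
```

>>> {"api": "arm_command", "payload": {"translation": [[0, 0, -0.6], [0, 0, -0.6], [0, 0, -0.2], [0, 0, 0]], "roll": [0, 0, 0, 0], "grip": [0.95, 0.95, 0.95, 0.95]}}

```text
t: 24.75
position: [0.4563, -0.3264, 0.1186]
ee_rot: [3.111, -0.432, 0.006]
wrist_force: [1.1, -0.5, -0.4]
width: 0.0813
grasp_force: 0.0
```

Run:
```python
from cell import *
from h import *
s=observe();print(s["position"],s["width"],s["joint_pos"].round(2),plan(s,(.4665,-.125),.12,np.radians(49)))
```

```text
[ 0.45632382 -0.32643784  0.1185595 ] 0.08132307667665219 [-0.33  0.37 -0.29  0.   -0.91  1.63] (array([-0.901, -3.932, -0.033]), np.float64(0.44))
```

>>> {"api": "arm_command", "payload": {"translation": [[-0.18, -0.78, 0], [-0.18, -0.78, 0], [-0.18, -0.78, 0], [-0.18, -0.78, 0], [-0.18, -0.78, 0]], "roll": [0, 0, 0, 0, 0], "grip": [0.95, 0.95, 0.95, 0.95, 0.95]}}

```text
t: 25.25
position: [0.4638, -0.1247, 0.1153]
ee_rot: [3.111, -0.433, -0.005]
wrist_force: [1.3, 0.3, 0.1]
width: 0.0811
grasp_force: 0.0
```

>>> {"api": "arm_command", "payload": {"translation": [[0, 0, 0], [0, 0, 0], [0, 0, 0], [0, 0, 0], [0, 0, 0]], "roll": [0.146, 0.147, 0.147, 0, 0], "grip": [0.95, 0.95, 0.95, 0.95, 0.95]}}

```text
t: 25.75
position: [0.4644, -0.1262, 0.116]
ee_rot: [2.943, -1.096, -0.004]
wrist_force: [0.7, -0.3, -0.6]
width: 0.0812
grasp_force: 0.0
```

Run:
```python
from cell import *
from h import *
s=observe();c=camera("wrist");wmeas(c,["V"]);np.savez("w13.npz",**c)
print(s["position"],s["width"],plan(s,(.4665,-.125),.005,np.radians(49)))
cv2.imwrite("pics/w13.png",cv2.resize(c["frame"][80:380,140:500],(720,600)))
```

```text
V [315. 196.] [ 0.4641 -0.1227] [53.  61.8] 48.8
[ 0.46441039 -0.12618192  0.11599567] 0.0811708480240686 (array([ 0.02 , -0.049,  2.22 ]), np.float64(0.003))
```

View pics/w13.png

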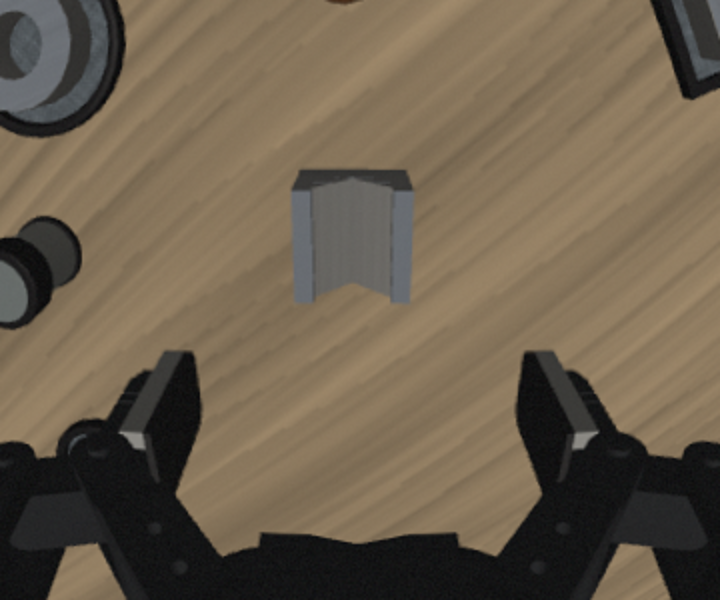

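The V-block's lands run up and down in this view, at crop x=302 and 402. The fingers therefore close on its solid ±y walls, the groove is up and the alignment is good. I'll centre on the top face, full-frame (316,203).

Run:
```python
from cell import *
from h import *
s=observe();c=np.load("w13.npz")
P=fray(c,[[140+u/2,80+v/2] for u,v in ((292,190),(413,190),(411,302),(293,302))],.04);print(P.round(4),P.mean(0).round(4))
print(plan(s,P.mean(0),-.001,np.radians(49)))
```

```text
[[ 0.4993 -0.1228]
 [ 0.4685 -0.1584]
 [ 0.4321 -0.1277]
 [ 0.464  -0.0907]] [ 0.4659 -0.1249]
(array([ 0.006, -0.041,  2.345]), np.float64(0.002))
```

>>> {"api": "arm_command", "payload": {"translation": [[0, -0.04, 0.5], [0, 0, 0.6], [0, 0, 0.6], [0, 0, 0.4], [0, 0, 0.2]], "roll": [0, 0, 0, 0, 0], "grip": [0.95, 0.95, 0.95, 0.95, 0.95]}}

```text
t: 26.3
position: [0.465, -0.1249, 0.0002]
ee_rot: [2.942, -1.099, -0.006]
wrist_force: [-0.8, -0.0, 0.3]
width: 0.0812
grasp_force: 0.0
```

>>> {"api": "arm_command", "payload": {"translation": [[0, 0, 0], [0, 0, 0], [0, 0, 0], [0, 0, 0], [0, 0, 0]], "roll": [0, 0, 0, 0, 0], "grip": [0.35, 0.35, 0.35, 0.35, 0.35], "squeeze": 70}}

```text
t: 26.8
position: [0.4675, -0.1247, 0.0035]
ee_rot: [-2.942, 1.099, -0.004]
wrist_force: [-0.5, 0.2, 6.4]
width: 0.0466
grasp_force: 74.7
```

>>> {"api": "arm_command", "payload": {"translation": [[0, 0, 0], [0, 0, 0]], "roll": [0, 0], "grip": [0.35, 0.35]}}

```text
t: 27.0
position: [0.4675, -0.1247, 0.0035]
ee_rot: [-2.942, 1.099, -0.004]
wrist_force: [-0.6, -0.4, 6.5]
width: 0.0465
grasp_force: 74.8
```

>>> {"api": "arm_command", "payload": {"translation": [[0, 0, -0.3], [0, 0, -0.7], [0, 0, -0.8], [0, 0, -0.7], [0, 0, 0]], "roll": [0, 0, 0, 0, 0], "grip": [0.35, 0.35, 0.35, 0.35, 0.35]}}

```text
t: 27.5
position: [0.4695, -0.1246, 0.1317]
ee_rot: [-2.939, 1.098, -0.016]
wrist_force: [0.4, 0.4, -4.3]
width: 0.0465
grasp_force: 73.8
```

Run:
```python
from cell import *
from h import *
s=observe();print(s["position"],s["wrist_force"],s["width"],s["joint_pos"].round(2),plan(s,(.636,.2545),.12,np.radians(88)))
```

```text
[ 0.46953304 -0.12459428  0.1316587 ] [ 0.39826384  0.40251046 -4.2719732 ] 0.046525120476278235 [ 0.08  0.23 -0.45  0.   -0.88  0.78] (array([-2.46 , -7.906,  0.27 ]), np.float64(-0.68))
```

>>> {"api": "arm_command", "payload": {"translation": [[-0.25, -0.79, 0], [-0.25, -0.79, 0], [-0.25, -0.79, 0], [-0.25, -0.79, 0], [-0.25, -0.79, 0]], "roll": [0, 0, 0, 0, 0], "grip": [0.35, 0.35, 0.35, 0.35, 0.35]}}

```text
t: 28.0
position: [0.5475, 0.0667, 0.1249]
ee_rot: [2.94, -1.101, -0.006]
wrist_force: [1.4, -0.1, -4.3]
width: 0.0462
grasp_force: 73.8
```

>>> {"api": "arm_command", "payload": {"translation": [[-0.25, -0.79, 0], [-0.25, -0.79, 0], [-0.25, -0.79, 0], [-0.25, -0.79, 0], [-0.2, -0.75, 0]], "roll": [0, 0, 0, 0, 0], "grip": [0.35, 0.35, 0.35, 0.35, 0.35]}}

```text
t: 28.5
position: [0.6306, 0.2536, 0.1239]
ee_rot: [2.939, -1.1, -0.007]
wrist_force: [1.2, 0.2, -3.6]
width: 0.0466
grasp_force: 73.8
```

>>> {"api": "arm_command", "payload": {"translation": [[0, 0, 0], [0, 0, 0], [0, 0, 0], [0, 0, 0], [0, 0, 0]], "roll": [-0.136, -0.136, -0.136, -0.136, -0.136], "grip": [0.35, 0.35, 0.35, 0.35, 0.35]}}

```text
t: 29.0
position: [0.6301, 0.2517, 0.1236]
ee_rot: [3.139, -0.049, -0.009]
wrist_force: [-0.3, -0.5, -4.6]
width: 0.0467
grasp_force: 74.2
```

>>> {"api": "arm_command", "payload": {"translation": [[0, 0, 0.3], [0, 0, 0.3], [0, 0, 0.3], [0, 0, 0], [0, 0, 0]], "roll": [0, 0, 0, 0, 0], "grip": [0.35, 0.35, 0.35, 0.35, 0.35]}}

```text
t: 29.5
position: [0.6315, 0.2519, 0.0809]
ee_rot: [3.14, -0.056, -0.003]
wrist_force: [-0.6, 0.5, -4.3]
width: 0.0464
grasp_force: 74.1
```

Run:
```python
from cell import *
from h import *
s=observe();c=camera("wrist");np.savez("w14.npz",**c)
print(s["position"],s["width"],s["grasp_force"],plan(s,(.636,.2545),.0075,np.radians(88)))
c=camera("top");ct=find(c,blobs(c)[1],(357,172),.005);print(ct)
# nest outline in wrist view: black (dark) pixels, far edge
c=np.load("w14.npz");uv=fish(c,[[.636+a*.038,.2545+b*.038,.01] for a,b in((1,1),(1,-1),(-1,-1),(-1,1))]);print(uv.round())
f=c["frame"];g=f.max(2).astype(int);u,v=uv.mean(0).astype(int);print(u,v)
for col in (u-25,u,u+25): print(col,[int(x) for x in g[60:v+10:4,col]])
for row in (v-30,v-15): print(row,[int(x) for x in g[row,u-70:u+70:4]])
```

```text
[0.63146949 0.25189124 0.08085967] 0.04639558327663506 74.06850457191467 (array([ 0.091, -0.058,  1.467]), np.float64(-0.001))
(array([ 0.62869836, -0.06952957]), (85.75323486328125, 85.75148010253906), 88.54334259033203)
[[262. 155.]
 [363. 151.]
 [362. 243.]
 [271. 246.]]
314 198
289 [145, 140, 129, 130, 140, 136, 140, 138, 139, 135, 136, 143, 145, 146, 148, 152, 140, 126, 136, 143, 142, 146, 128, 10, 45, 44, 89, 94, 88, 85, 91, 92, 77, 90, 84, 90, 77]
314 [141, 140, 134, 129, 137, 138, 138, 140, 141, 132, 136, 142, 143, 145, 146, 148, 141, 125, 139, 140, 142, 144, 134, 15, 45, 41, 88, 92, 88, 92, 90, 95, 89, 87, 86, 99, 88]
339 [139, 142, 140, 137, 136, 136, 137, 139, 143, 144, 133, 140, 140, 142, 144, 144, 140, 125, 136, 140, 142, 141, 129, 14, 43, 38, 101, 93, 89, 98, 90, 94, 91, 91, 90, 82, 97]
168 [140, 139, 141, 142, 140, 140, 38, 41, 91, 99, 97, 94, 91, 93, 94, 101, 92, 99, 88, 92, 83, 93, 86, 90, 91, 86, 89, 84, 89, 39, 38, 142, 135, 136, 135]
183 [129, 129, 130, 129, 133, 132, 75, 40, 31, 94, 85, 94, 85, 87, 95, 93, 82, 85, 84, 89, 93, 92, 102, 102, 97, 82, 95, 82, 94, 35, 33, 135, 134, 134, 133]
```

The nest's far edge and sides in the wrist view give a centre near (0.6365,0.2528), against an 8 mm clearance each side. Lowering.

>>> {"api": "arm_command", "payload": {"translation": [[0.11, -0.03, 0.3], [0, 0, 0.4], [0, 0, 0.4], [0, 0, 0.2], [0, 0, 0]], "roll": [0, 0, 0, 0, 0], "grip": [0.35, 0.35, 0.35, 0.35, 0.35]}}

```text
t: 30.1
position: [0.6365, 0.2528, 0.0149]
ee_rot: [3.139, -0.057, -0.005]
wrist_force: [-0.9, 0.0, -4.0]
width: 0.0468
grasp_force: 74.2
```

>>> {"api": "arm_command", "payload": {"translation": [[0, 0, 0.04], [0, 0, 0], [0, 0, 0]], "roll": [0, 0, 0], "grip": [0.35, 0.35, 0.35]}}

```text
t: 30.4
position: [0.6381, 0.2539, 0.0163]
ee_rot: [-3.14, 0.056, -0.003]
wrist_force: [-0.1, -0.2, -5.0]
width: 0.0466
grasp_force: 74.2
```

>>> {"api": "arm_command", "payload": {"translation": [[0, 0, 0.04], [0, 0, 0], [0, 0, 0]], "roll": [0, 0, 0], "grip": [0.35, 0.35, 0.35]}}

```text
t: 30.7
position: [0.6375, 0.2536, 0.0134]
ee_rot: [-3.141, 0.056, -0.0]
wrist_force: [0.1, -0.5, -3.9]
width: 0.0462
grasp_force: 74.2
```

>>> {"api": "arm_command", "payload": {"translation": [[0, 0, 0.06], [0, 0, 0], [0, 0, 0]], "roll": [0, 0, 0], "grip": [0.35, 0.35, 0.35]}}

```text
t: 31.0
position: [0.6374, 0.2535, 0.01]
ee_rot: [3.141, -0.056, -0.001]
wrist_force: [-0.3, 1.1, -4.2]
width: 0.0467
grasp_force: 74.2
```

>>> {"api": "arm_command", "payload": {"translation": [[0, 0, 0.05], [0, 0, 0], [0, 0, 0]], "roll": [0, 0, 0], "grip": [0.35, 0.35, 0.35]}}

```text
t: 31.3
position: [0.6375, 0.2536, 0.0077]
ee_rot: [-3.141, 0.056, -0.0]
wrist_force: [0.4, -0.1, -4.6]
width: 0.0465
grasp_force: 74.2
```

>>> {"api": "arm_command", "payload": {"translation": [[0, 0, 0.03], [0, 0, 0], [0, 0, 0]], "roll": [0, 0, 0], "grip": [0.35, 0.35, 0.35]}}

```text
t: 31.6
position: [0.6375, 0.2536, 0.0075]
ee_rot: [-3.141, 0.056, -0.001]
wrist_force: [-5.5, -1.5, 6.6]
width: 0.0468
grasp_force: 75.2
```

The V-block is on the floor at the predicted height. Releasing, lifting and backing away.

>>> {"api": "arm_command", "payload": {"translation": [[0, 0, -0.04], [0, 0, 0], [0, 0, 0], [0, 0, 0], [0, 0, -0.4]], "roll": [0, 0, 0, 0, 0], "grip": [0.8, 0.8, 0.8, 0.8, 0.8]}}

```text
t: 32.1
position: [0.6355, 0.2524, 0.025]
ee_rot: [3.138, -0.057, -0.009]
wrist_force: [0.1, 1.3, -0.2]
width: 0.0683
grasp_force: 0.0
```

>>> {"api": "arm_command", "payload": {"translation": [[0, 0, -0.6], [0, 0, -0.8], [0, 0, -0.8], [0, 0, -0.6], [0, 0, 0]], "roll": [0, 0, 0, 0, 0], "grip": [0.8, 0.8, 0.8, 0.8, 0.8]}}

```text
t: 32.6
position: [0.6404, 0.2549, 0.1746]
ee_rot: [-3.136, 0.055, -0.016]
wrist_force: [0.4, -0.3, 0.5]
width: 0.0685
grasp_force: 0.0
```

>>> {"api": "arm_command", "payload": {"translation": [[-0.6, -0.8, 0], [-0.6, -0.8, 0], [-0.6, -0.8, 0], [0, 0, 0], [0, 0, 0]], "roll": [0, 0, 0, 0, 0], "grip": [0.8, 0.8, 0.8, 0.8, 0.8]}}

```text
t: 33.1
position: [0.5509, 0.3777, 0.1675]
ee_rot: [3.14, -0.052, -0.001]
wrist_force: [0.3, 0.6, 0.1]
width: 0.0682
grasp_force: 0.0
```

Run:
```python
from cell import *
from h import *
s=observe();print(s["position"],s["width"],s["wrist_force"])
c=camera("top");m,bl=blobs(c)
for n,uv,z in [("loupe",(322,203),.026),("jar",(420,201),.021),("turq",(406,154),.01),("blue",(475,162),.01)]:
    ct,sz,a=find(c,bl,uv,z);print(n,ct.round(4),np.round(sz,1))
# placed parts: lining (blueish grey) vs steel by brightness, as centroid of bright pixels within each nest
f=cv2.resize(c["frame"],None,fx=4,fy=4,interpolation=cv2.INTER_CUBIC);g=cv2.GaussianBlur(f.max(2),(9,9),0)
c0=np.load("top0.npz");g0=cv2.GaussianBlur(cv2.resize(c0["frame"],None,fx=4,fy=4,interpolation=cv2.INTER_CUBIC).max(2),(9,9),0)
for n,uv,z in [("nL",(357,172),.028),("nS",(285,257),.024),("nlong",(482,250),.028),("nsq",(206,172),.044)]:
    y,x=uv[1]*4,uv[0]*4; d=(cv2.absdiff(g,g0)[y-120:y+120,x-120:x+120]>14).astype(np.uint8)
    d=cv2.morphologyEx(d,cv2.MORPH_CLOSE,np.ones((9,9)))
    k=max(cv2.findContours(d,cv2.RETR_EXTERNAL,cv2.CHAIN_APPROX_NONE)[0],key=cv2.contourArea)[:,0]
    w=ray(c,((k+[x-120,y-120])-1.5)/4,z);ct,sz,a=cv2.minAreaRect((w*1000).astype(np.float32));print(n,np.round(ct,1),np.round(sz,1),round(a,1))
```

```text
[0.55087684 0.37766781 0.16751306] 0.06823854308436715 [0.29719791 0.62997562 0.05945682]
loupe [0.5573 0.0059] [38.4 46. ]
jar [ 0.559  -0.1981] [34.7 37.9]
turq [ 0.6639 -0.1752] [37.7 42.1]
blue [ 0.6425 -0.3234] [38.1 43.5]
nL [628.2 -68.8] [59.3 67.2] 88.6
nS [451.3  88.8] [33.9 34. ] 25.5
nlong [ 454.8 -322. ] [33.6 85. ] 73.9
nsq [632.1 250.8] [61.4 59.9] 87.8
```

The loupe, jar and look-alikes haven't moved. All four parts lie inside their nests, within the 8 mm clearance, and each touched down at floor height. Handing in.

```bash
python3 -c "
from cell import *
print(finish_job())"
```

```text
the job is handed in; nothing more can be done
None
```

The job is handed in: the large ring, small ring, parallel and V-block were lowered into their matching nests in that order and released, with the loupe and jar left where they stood, in about 33 s.

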